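# Find and open the unfastened cover of the connection box

## Task

One of the four identical covers on the black connection box has been left unfastened: press gently on the ribbed far end of the covers to find the one that rocks, then push it open with the fingertips until it stands upright, so that the sockets under it can be reached. Take hold of nothing, do not force the fastened covers, and leave the things standing around where they are.

Things in the scene. Friction and masses are not known exactly. Their poses are not given: they have to be found in the camera images.
- deck: Low black connection box fixed on the optical table, 160 mm deep (x), 490 mm wide (y), flat top 90 mm above the table. Origin: at table level under the middle of the row of covers; x points from the robot's side to the far side, y to the left along the row. In this frame the box spans x -75..85, y -210..280 mm. It stands anywhere within some 15 cm and turned up to 0.25 rad.
- cover_1 (a joint): Tilt of the cover that is leftmost (deck y = +150 mm): 0 = shut and flush; grows as its far, ribbed end goes down into the box and its plain near end rises; 1.5 rad = upright, at its stop. All four covers look alike: aluminium plate 100 (deck x) by 88 (deck y) by 6 mm in an opening 104 by 92 mm.
- pad_1 (a point): Middle of the ribbed strip (20 mm by 60 mm) on the top face of cover_1, 34 mm from its pivot towards the far side; flush with the box top (90 mm high) when shut, moves with the cover.
- pivot_1 (a point): Fixed point in the plane of the box top, above the middle of the pivot of cover_1 (90 mm above the table); axes as the deck's. A level push on the raised near edge jams while the cover is tilted less than about 0.9 rad; press the ribbed end 35 mm down first, or push up and over.
- cover_2 (a joint): Tilt of the cover that is second from the left (deck y = +50 mm): 0 = shut and flush; grows as its far, ribbed end goes down into the box and its plain near end rises; 1.5 rad = upright, at its stop. Each cover turns about a pivot across its middle (deck x = 0, along deck y, 3 mm below the flush top). No cover tips the other way.
- pad_2 (a point): Middle of the ribbed strip (20 mm by 60 mm) on the top face of cover_2, 34 mm from its pivot towards the far side; flush with the box top (90 mm high) when shut, moves with the cover.
- pivot_2 (a point): Fixed point in the plane of the box top, above the middle of the pivot of cover_2 (90 mm above the table); axes as the deck's. A level push on the raised near edge jams while the cover is tilted less than about 0.9 rad; press the ribbed end 35 mm down first, or push up and over.
- cover_3 (a joint): Tilt of the cover that is third from the left (deck y = -50 mm): 0 = shut and flush; grows as its far, ribbed end goes down into the box and its plain near end rises; 1.5 rad = upright, at its stop. Three covers are fastened, one is not (any of the four). Fastened: gives at most 0.05 rad (2 mm) at the ribbed end. Unfastened: tips there under about 4 N.
- pad_3 (a point): Middle of the ribbed strip (20 mm by 60 mm) on the top face of cover_3, 34 mm from its pivot towards the far side; flush with the box top (90 mm high) when shut, moves with the cover.
- pivot_3 (a point): Fixed point in the plane of the box top, above the middle of the pivot of cover_3 (90 mm above the table); axes as the deck's. A level push on the raised near edge jams while the cover is tilted less than about 0.9 rad; press the ribbed end 35 mm down first, or push up and over.
- cover_4 (a joint): Tilt of the cover that is rightmost (deck y = -150 mm): 0 = shut and flush; grows as its far, ribbed end goes down into the box and its plain near end rises; 1.5 rad = upright, at its stop. A tipped cover is balanced and its stiff pivot (0.08 N m) keeps it at any angle where it is left. Under the far half a finger has room to 45 mm below the top.
- pad_4 (a point): Middle of the ribbed strip (20 mm by 60 mm) on the top face of cover_4, 34 mm from its pivot towards the far side; flush with the box top (90 mm high) when shut, moves with the cover.
- pivot_4 (a point): Fixed point in the plane of the box top, above the middle of the pivot of cover_4 (90 mm above the table); axes as the deck's. A level push on the raised near edge jams while the cover is tilted less than about 0.9 rad; press the ribbed end 35 mm down first, or push up and over.
- puck_center (a point): Bystander: loose steel puck, 32 mm diameter, 28 mm tall, standing on the left end ledge of the box top; point at its centre.
- mouse: Bystander: white computer mouse, 96 x 56 x 32 mm, on the table right of the box; origin at its underside.
- dish: Bystander: shallow glass dish, 90 mm diameter, 18 mm tall, on the table left of the box; origin at its underside.
- terminal: Bystander: yellow terminal block, 50 x 80 x 30 mm, on the table right of the box, nearer the robot than the mouse; origin at its underside.

How it is judged:
By the outcome, as a careful person would: the job done as asked, in the order asked, and still so for the second after the job is handed in, with the robot touching nothing.
It also fails if it takes over 48 s, if anything falls off the work surface, if the arm or the gripper's body presses on something with over 40 N, if the wrist force passes 120 N, or if a joint passes its speed limit or range.

## Robot

A 6-joint arm with a two-finger parallel gripper is mounted at the origin on the work surface. World frame = base frame: x ahead of the robot, y to its left, z up, the work surface at z = 0. Lengths are in mm, angles in rad, forces in N, time in s.
With the tool pointing down it reaches from about 375 to 750 mm from the base axis. Payload 9 kg.
Tool frame: the origin (TCP) lies at the very end of the fingers, on their centre line; the grasp point (between the pads) lies 19 mm behind it (manip.hold_point_z is the z of the grasp point in the tool frame, in mm); z points along the fingers, y is the line along which they close (so a half turn about z gives the same grasp; the last joint's range is limited). The gripper opens to 85 mm and grips with 20 to 120 N. Pads are 22 mm wide; open, the fingers measure 114 mm over their backs; the gripper's body (76 mm by 85 mm) begins 54 mm behind the grasp point. The pads swing forward as they close: fully open they stand 13 mm farther back than shut.
Start: joints at [0.946, 0.104, 0.097, 1.564, 0, 1.353], TCP at [237.411, 551.065, 231.331] pointing down, gripper open.
Joint ranges: [-2.99, 2.99], [-0.84, 1.86], [-1.1, 1.16], [-1.84, 2.11], [-1.51, 1.56], [-3.14, 3.14]. Speed limits (rad/s): [2.22, 2.22, 2.57, 3.14, 3.14, 3.14].

## Interface

Orientations are given as [roll, pitch, yaw] about the fixed x, y, z axes, in that order (R = Rz(yaw) Ry(pitch) Rx(roll)).
In Python, from cell import sensors, cams, manip gives the robot as it stands. The module is installed in compiled form; this text tells all that it offers.
- The arm moves only by the shell command python3 -m creep 'ROWS' [FORCE]. ROWS is JSON, a list of rows, each an object with "delta_pos": the shift along the world's x, y, z in m, a list of three; "angular": the turn, a rotation vector about the world's x, y, z in degrees, a list of three; "hand": the opening, from 0 (shut) to 1 (fully open). In form: [{"delta_pos": [tx, ty, tz], "angular": [ax, ay, az], "hand": hand}, ...]. A call has 1 to 12 rows; each row shifts and turns the commanded pose from where the row before left it; what a row does not reach is not made up. A row lasts 1/10 s, in which the tool goes at most 50 mm and 8.59 degrees, less where a joint would pass 70% of its speed; a pose out of reach is approached as far as the arm can. A call is refused whole if a number of a shift passes 0.05 or a number of a turn 8.59, either way. A call with a gripper value outside its range is refused whole. The fingers move at their own pace and stop on an object; FORCE is the grip in N (left out, the last holds). Time passes only in rows, so rows that do not move let the fingers close. It gives the time, the measured TCP pose, the force, the opening and the grip force at its end, in the units of the state.
- sensors.get_obs(): the state, without advancing time (a new reading comes with each control period).
- cams.grab_frame(name): name is "side" or "top" or "wrist"; returns the picture (384x512x3 uint8, red, green, blue); there is no depth.
- cams.camera_params(name): a dict with "fx", "fy", "cx", "cy" (pixels), "R" (3x3) and "t" (3): a world point X has camera coordinates R X + t. Camera axes: x right, y down, z forward; pixel columns grow to the right and rows downward; lengths in mm; the calibration is good to about 2 mm. The wrist camera is an equidistant fisheye: a pixel r from the principal point sees the ray r / f radians off the axis. A picture is of the moment at which its call begins: read the wrist's pose just before it. camera_params takes no time and is no camera call; for the wrist camera it gives the pose at the moment of the call.
- manip.hand_in(): hands the job in; it is judged then, once.
The state is a dict: "time": time; "joint_pos": joint angles; "joint_vel": joint speeds; "joint_torque": joint torques, N m; "ee_pos": TCP position; "orientation": TCP orientation; "force": force on the tool from outside, world axes, zero at the start; "torque": the same for the moment, N m; "opening": opening from 0.0 (shut) to 1.0 (fully open); "finger_force": force on a finger pad.
Only numpy, scipy, OpenCV 4.12 (cv2) and the standard library are available. Lean on these libraries where they do the work, as an engineer would, in place of code of your own. Each camera call takes 0.05 s, during which the arm holds its last target. There are 200 camera calls.

## Working session

There is one attempt and no reset: what is moved stays moved. The work goes in short steps, Python scripts to look and compute and a shell command to move; the robot and the scene stay as the last step left them, time stands still between calls to the robot, and variables do not carry over. Pictures are saved under pics/ and viewed, at most 10 in all, crops included, and the job is handed in when it is done.

```bash
mkdir -p pics; python3 - <<'E'
from cell import sensors,cams
import cv2
o=sensors.get_obs();print(o)
for n in("top","side"):
    p=cams.camera_params(n);print(n,p)
    cv2.imwrite(f"pics/{n}0.png",cv2.cvtColor(cams.grab_frame(n),cv2.COLOR_RGB2BGR))
E
```

```text
{'time': 0.0, 'joint_pos': array([ 9.46301025e-01,  1.04727588e-01,  9.64551715e-02,  1.56392595e+00,
       -1.53035628e-06,  1.35309241e+00]), 'joint_vel': array([ 9.69279485e-06,  1.32527860e-03, -4.86976577e-04, -8.44426927e-04,
       -1.33349352e-03,  9.64370245e-04]), 'joint_torque': array([ 4.08530229e-05, -5.56930125e+01,  5.03649294e+01,  1.67523423e-02,
       -3.72407549e-04, -3.13792521e-05]), 'ee_pos': array([237.18223411, 550.74782825, 230.49802234]), 'orientation': array([-3.14022338e+00, -3.01329324e-04,  2.73480106e+00]), 'force': array([-0.16056936,  0.48855734,  0.6971731 ]), 'torque': array([-0.05459894, -0.0299954 ,  0.00099815]), 'finger_force': 0.0, 'opening': 0.9989998745345324}
top {'fx': 414.56403660242495, 'fy': 414.56403660242495, 'cx': 253.5909682390069, 'cy': 180.5450782090394, 'R': array([[-0.00694332, -0.9996372 , -0.02602425],
       [-0.99703254,  0.00891585, -0.07646322],
       [ 0.07666751,  0.02541612, -0.99673272]]), 't': array([  43.47001693,  537.38752459, 1344.64166769])}
side {'fx': 456.04114722796015, 'fy': 456.04114722796015, 'cx': 258.43011075170716, 'cy': 193.07719774232757, 'R': array([[ 9.28474237e-01, -3.71396584e-01,  4.11469639e-04],
       [-2.89570467e-01, -7.24605592e-01, -6.25376431e-01],
       [ 2.32560824e-01,  5.80526755e-01, -7.80323106e-01]]), 't': array([-491.89607218,  224.93761025, 1237.18929982])}
```

View pics/top0.png

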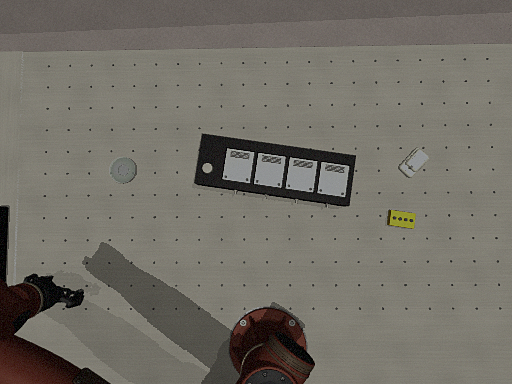

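View pics/side0.png

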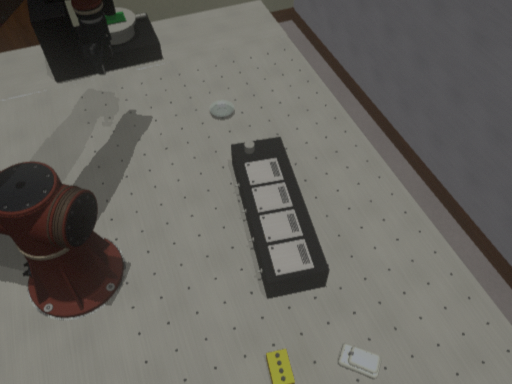

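The top view shows the box with corners near (202,134), (355,155), (350,206) and (195,185). The four covers have centres near (239,166), (270,169), (302,174) and (333,180), with their ribs on the far side. The puck is at (207,168). The side view agrees.

```bash
cat > h.py <<'E'
import numpy as np,cv2
from cell import sensors,cams,manip
def ray(n,uv,z,p=None):
    p=p or cams.camera_params(n);R=np.array(p['R']);t=np.array(p['t'])
    a=np.array([(uv[0]-p['cx'])/p['fx'],(uv[1]-p['cy'])/p['fy']])
    if n=='wrist':
        r=np.hypot(*a);d=np.array([*(a/r*np.sin(r)),np.cos(r)])
    else: d=np.array([*a,1])
    d=R.T@d;c=-R.T@t
    return c+d*(z-c[2])/d[2]
def snap(n,f):
    im=cv2.cvtColor(cams.grab_frame(n),cv2.COLOR_RGB2BGR);cv2.imwrite('pics/'+f,im);return im
E
python3 - <<'E'
from h import *
for n,poly in(('top',[(218,140),(352,158),(348,203),(216,185)]),('side',[(240,155),(283,145),(318,268),(270,283)])):
    g=cv2.imread(f'pics/{n}0.png',0);m=np.zeros_like(g);cv2.fillPoly(m,[np.array(poly)],255)
    b=((g>70)&(m>0)).astype(np.uint8)*255
    b=cv2.morphologyEx(b,cv2.MORPH_CLOSE,np.ones((2,2)))
    cs=[]
    for c in cv2.findContours(b,cv2.RETR_EXTERNAL,cv2.CHAIN_APPROX_NONE)[0]:
        if cv2.contourArea(c)<200: continue
        q=np.float32([ray(n,p[0],90)[:2] for p in c]);r=cv2.minAreaRect(q);print(n,np.round(r[0]),np.round(r[1]),round(r[2],1));cs.append(r[0])
    cs=np.array(sorted(cs,key=lambda c:-c[1]))
    if len(cs)==4:
        d=np.polyfit([150,50,-50,-150],cs,1);print('mid',d[1],'slope/scale',np.hypot(*d[0]),'yaw',np.arctan2(-d[0][0],d[0][1]))
print('puck',ray('top',(207.5,168.5),118))
E
```

```text
top [ 532. -212.] [87. 99.] 81.2
top [ 547. -114.] [87. 99.] 81.2
top [563. -15.] [87. 99.] 81.2
top [578.  83.] [87. 99.] 81.2
mid [555.01226807 -64.4186306 ] slope/scale 0.9979194538631847 yaw -0.15379464042622068
side [ 537. -208.] [ 91. 102.] 80.8
side [ 552. -110.] [ 91. 102.] 81.2
side [567. -11.] [ 92. 102.] 81.3
side [583.  87.] [ 92. 102.] 81.0
mid [559.79743958 -60.52192211] slope/scale 0.9982008590307818 yaw -0.15636674557434105
puck [568.69150146 178.28657348 118.        ]
```

```bash
python3 -m creep '[{"delta_pos":[0.029,-0.036,0],"angular":[0,0,1.2],"hand":0},{"delta_pos":[0.029,-0.036,0],"angular":[0,0,1.2],"hand":0},{"delta_pos":[0.029,-0.036,0],"angular":[0,0,1.2],"hand":0},{"delta_pos":[0.029,-0.036,0],"angular":[0,0,1.2],"hand":0},{"delta_pos":[0.029,-0.036,0],"angular":[0,0,1.2],"hand":0},{"delta_pos":[0.029,-0.036,0],"angular":[0,0,1.2],"hand":0},{"delta_pos":[0.029,-0.036,0],"angular":[0,0,1.2],"hand":0},{"delta_pos":[0.029,-0.036,0],"angular":[0,0,1.2],"hand":0},{"delta_pos":[0.029,-0.036,0],"angular":[0,0,1.2],"hand":0},{"delta_pos":[0.029,-0.036,0],"angular":[0,0,1.2],"hand":0},{"delta_pos":[0.029,-0.036,0],"angular":[0,0,1.2],"hand":0},{"delta_pos":[0.029,-0.036,0],"angular":[0,0,1.2],"hand":0}]'
```

```text
time: 1.3
ee_pos: [586.2, 117.4, 231.0]
orientation: [3.141, -0.0, 2.987]
force: [0.5, 0.8, -0.1]
opening: 0.001
finger_force: 0.0
```

```bash
python3 -m creep '[{"delta_pos":[0.028,-0.037,0],"angular":[0,0,0],"hand":0},{"delta_pos":[0,0,-0.04],"angular":[0,0,0],"hand":0},{"delta_pos":[0,0,-0.04],"angular":[0,0,0],"hand":0},{"delta_pos":[0,0,0],"angular":[0,0,0],"hand":0}]'; python3 - <<'E'
from h import *
p=cams.camera_params('wrist');print(p,sensors.get_obs()['ee_pos']);snap('wrist','w1.png')
R=np.array(p['R']);t=np.array(p['t'])
E
```

```text
time: 1.7
ee_pos: [609.8, 81.9, 144.6]
orientation: [-3.141, -0.01, 2.985]
force: [-1.3, 1.0, -0.0]
opening: 0.009
finger_force: 0.0
{'fx': 297.3186396354542, 'fy': 297.3186396354542, 'cx': 255.60927767377763, 'cy': 195.66467367390453, 'R': array([[ 0.15643675,  0.98768717, -0.00126741],
       [ 0.95553403, -0.15101911,  0.25327444],
       [ 0.24996451, -0.04083248, -0.96739364]]), 't': array([-176.99472731, -579.70647144,  145.77268139])} [609.75042482  81.89025737 144.63632323]
```

View pics/w1.png

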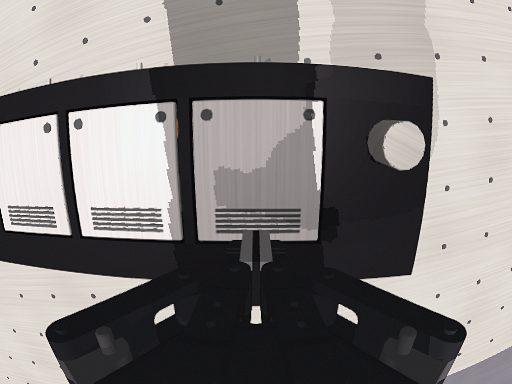

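The wrist view shows cover 1 with corners at about (191,99), (326,98), (319,241) and (197,241). Its ribs are at (258,220), with the fingertips just beyond them in the picture.

```bash
python3 - <<'E'
from h import *
p=cams.camera_params('wrist')
c=[ray('wrist',q,90,p) for q in[(192,99),(325,99),(319,241),(197,241)]]
for q in c:print(q.round(1))
print('mid',np.mean(c,0).round(1),'ribs',ray('wrist',(258,220),90,p).round(1))
t=np.array([609.8,81.9,144.6]);v=p['R']@t+p['t'];th=np.arctan2(np.hypot(*v[:2]),v[2]);print('tip px',p['cx']+297.3*th*v[0]/np.hypot(*v[:2]),p['cy']+297.3*th*v[1]/np.hypot(*v[:2]))
E
```

```text
[525.4  53.   90. ]
[539.2 142.   90. ]
[640.9 126.3  90. ]
[626.7  36.2  90. ]
mid [583.   89.4  90. ] ribs [617.   83.8  90. ]
tip px 253.13829785237797 242.05117987367788
```

```bash
python3 -m creep '[{"delta_pos":[0.001,0.001,-0.035],"angular":[0,0,0],"hand":0},{"delta_pos":[0,0,-0.015],"angular":[0,0,0],"hand":0},{"delta_pos":[0,0,0],"angular":[0,0,0],"hand":0},{"delta_pos":[0,0,0],"angular":[0,0,0],"hand":0}]'
```

```text
time: 2.15
ee_pos: [614.9, 83.2, 103.1]
orientation: [3.141, 0.001, 2.986]
force: [-0.3, -0.2, 0.6]
opening: 0.001
finger_force: 0.0
```

```bash
python3 -m creep '[{"delta_pos":[0,0,-0.007],"angular":[0,0,0],"hand":0},{"delta_pos":[0,0,0],"angular":[0,0,0],"hand":0},{"delta_pos":[0,0,0],"angular":[0,0,0],"hand":0}]'; python3 -m creep '[{"delta_pos":[0,0,-0.003],"angular":[0,0,0],"hand":0},{"delta_pos":[0,0,0],"angular":[0,0,0],"hand":0},{"delta_pos":[0,0,0],"angular":[0,0,0],"hand":0}]'
```

```text
time: 2.45
ee_pos: [614.6, 83.1, 94.8]
orientation: [3.141, 0.0, 2.986]
force: [0.4, 0.4, 0.5]
opening: 0.001
finger_force: 0.0
time: 2.75
ee_pos: [614.4, 83.1, 91.3]
orientation: [3.142, -0.0, 2.986]
force: [0.7, 0.7, -0.4]
opening: -0.002
finger_force: 0.0
```

```bash
python3 -m creep '[{"delta_pos":[0,0,-0.002],"angular":[0,0,0],"hand":0},{"delta_pos":[0,0,0],"angular":[0,0,0],"hand":0},{"delta_pos":[0,0,0],"angular":[0,0,0],"hand":0}]'
```

```text
time: 3.05
ee_pos: [614.7, 83.0, 89.7]
orientation: [3.141, 0.001, 2.986]
force: [-0.4, 0.6, 3.9]
opening: -0.001
finger_force: 1.9
```

```bash
python3 -m creep '[{"delta_pos":[0,0,-0.001],"angular":[0,0,0],"hand":0},{"delta_pos":[0,0,0],"angular":[0,0,0],"hand":0}]'
```

```text
time: 3.25
ee_pos: [614.7, 83.0, 89.7]
orientation: [3.142, 0.001, 2.986]
force: [-3.5, -0.1, 11.8]
opening: -0.003
finger_force: 5.5
```

Cover 1 takes 12 N without moving, so it is fastened. On to cover 2.

```bash
python3 -m creep '[{"delta_pos":[0,0,0.012],"angular":[0,0,0],"hand":0},{"delta_pos":[-0.0075,-0.0495,0],"angular":[0,0,0],"hand":0},{"delta_pos":[-0.0075,-0.0495,0],"angular":[0,0,0],"hand":0},{"delta_pos":[0,0,0],"angular":[0,0,0],"hand":0},{"delta_pos":[0,0,-0.008],"angular":[0,0,0],"hand":0},{"delta_pos":[0,0,0],"angular":[0,0,0],"hand":0},{"delta_pos":[0,0,-0.003],"angular":[0,0,0],"hand":0},{"delta_pos":[0,0,0],"angular":[0,0,0],"hand":0},{"delta_pos":[0,0,0],"angular":[0,0,0],"hand":0}]'
```

```text
time: 4.15
ee_pos: [599.5, -15.0, 89.3]
orientation: [3.141, -0.0, 2.987]
force: [1.1, 0.2, -0.0]
opening: 0.0
finger_force: 0.0
```

```bash
python3 -m creep '[{"delta_pos":[0,0,-0.001],"angular":[0,0,0],"hand":0},{"delta_pos":[0,0,0],"angular":[0,0,0],"hand":0}]'
```

```text
time: 4.35
ee_pos: [599.6, -15.4, 88.5]
orientation: [3.141, 0.0, 2.987]
force: [0.3, 1.4, 1.2]
opening: -0.003
finger_force: 0.5
```

```bash
python3 -m creep '[{"delta_pos":[0,0,-0.001],"angular":[0,0,0],"hand":0},{"delta_pos":[0,0,0],"angular":[0,0,0],"hand":0}]'
```

```text
time: 4.55
ee_pos: [599.6, -15.6, 87.5]
orientation: [3.141, 0.0, 2.986]
force: [0.1, 2.0, 2.6]
opening: 0.001
finger_force: 1.2
```

```bash
python3 -m creep '[{"delta_pos":[0,0,-0.001],"angular":[0,0,0],"hand":0},{"delta_pos":[0,0,0],"angular":[0,0,0],"hand":0}]'
```

```text
time: 4.75
ee_pos: [599.6, -15.7, 86.4]
orientation: [3.141, 0.0, 2.986]
force: [0.4, 1.9, 2.5]
opening: 0.003
finger_force: 1.3
```

```bash
python3 -m creep '[{"delta_pos":[0,0,-0.002],"angular":[0,0,0],"hand":0},{"delta_pos":[0,0,0],"angular":[0,0,0],"hand":0}]'
```

```text
time: 4.95
ee_pos: [599.5, -15.8, 84.1]
orientation: [3.141, 0.0, 2.986]
force: [0.3, 2.1, 1.7]
opening: -0.004
finger_force: 1.0
```

Cover 2 is the loose one. I'll press its ribbed end down.

```bash
python3 -m creep '[{"delta_pos":[0,0,-0.005],"angular":[0,0,0],"hand":0},{"delta_pos":[0,0,-0.005],"angular":[0,0,0],"hand":0},{"delta_pos":[0,0,-0.005],"angular":[0,0,0],"hand":0},{"delta_pos":[0,0,0],"angular":[0,0,0],"hand":0}]'
```

```text
time: 5.35
ee_pos: [599.0, -16.0, 68.2]
orientation: [-3.141, -0.001, 2.986]
force: [-0.6, -0.1, -0.2]
opening: -0.003
finger_force: 0.0
```

```bash
python3 -m creep '[{"delta_pos":[0,0,-0.005],"angular":[0,0,0],"hand":0},{"delta_pos":[0,0,-0.005],"angular":[0,0,0],"hand":0},{"delta_pos":[0,0,-0.005],"angular":[0,0,0],"hand":0},{"delta_pos":[0,0,0],"angular":[0,0,0],"hand":0}]'
```

```text
time: 5.75
ee_pos: [598.9, -15.7, 53.2]
orientation: [3.141, -0.001, 2.986]
force: [0.3, -0.8, 0.3]
opening: 0.004
finger_force: 0.3
```

```bash
python3 -m creep '[{"delta_pos":[0,0,-0.004],"angular":[0,0,0],"hand":0},{"delta_pos":[-0.004,0.0005,0],"angular":[0,0,0],"hand":0},{"delta_pos":[0,0,0],"angular":[0,0,0],"hand":0},{"delta_pos":[0,0,0],"angular":[0,0,0],"hand":0}]'
```

```text
time: 6.15
ee_pos: [594.9, -15.2, 50.2]
orientation: [3.141, -0.001, 2.986]
force: [-0.3, 0.1, 0.4]
opening: -0.001
finger_force: 0.0
```

```bash
python3 -m creep '[{"delta_pos":[0.004,-0.0005,0],"angular":[0,0,0],"hand":0},{"delta_pos":[0,0,0.03],"angular":[0,0,0],"hand":0},{"delta_pos":[0,0,0.05],"angular":[0,0,0],"hand":0},{"delta_pos":[0,0,0.05],"angular":[0,0,0],"hand":0},{"delta_pos":[0,0,0.03],"angular":[0,0,0],"hand":0},{"delta_pos":[0,0,0],"angular":[0,0,0],"hand":0}]'; python3 - <<'E'
from h import *
snap('side','s2.png')
im=cv2.imread('pics/s2.png')[120:310,200:350];cv2.imwrite('pics/s2c.png',cv2.resize(im,None,fx=3,fy=3))
E
```

```text
time: 6.75
ee_pos: [601.8, -16.3, 216.1]
orientation: [-3.141, 0.008, 2.986]
force: [1.0, 0.1, -0.1]
opening: -0.001
finger_force: 0.0
```

View pics/s2c.png

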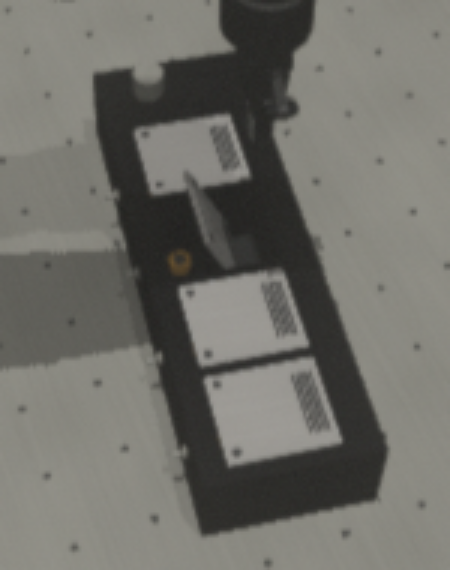

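The side view shows cover 2, at crop (210,220), standing steeply with its near edge raised; the other covers are flush. Next I go over it to the near side.

```bash
python3 -m creep '[{"delta_pos":[-0.037,0.006,0],"angular":[0,0,0],"hand":0},{"delta_pos":[-0.037,0.006,0],"angular":[0,0,0],"hand":0},{"delta_pos":[-0.037,0.005,0],"angular":[0,0,0],"hand":0},{"delta_pos":[0,0,0],"angular":[0,0,0],"hand":0},{"delta_pos":[0,0,-0.045],"angular":[0,0,0],"hand":0},{"delta_pos":[0,0,-0.045],"angular":[0,0,0],"hand":0},{"delta_pos":[0,0,0],"angular":[0,0,0],"hand":0},{"delta_pos":[0,0,0],"angular":[0,0,0],"hand":0}]'
```

```text
time: 7.6
ee_pos: [487.9, 1.3, 120.1]
orientation: [3.141, -0.002, 2.986]
force: [-0.8, -0.3, 1.1]
opening: -0.005
finger_force: 0.0
```

```bash
python3 -m creep '[{"delta_pos":[0.01,-0.0015,0],"angular":[0,0,0],"hand":0},{"delta_pos":[0.01,-0.0015,0],"angular":[0,0,0],"hand":0},{"delta_pos":[0.01,-0.0015,0],"angular":[0,0,0],"hand":0},{"delta_pos":[0.008,-0.0015,0],"angular":[0,0,0],"hand":0},{"delta_pos":[0,0,0],"angular":[0,0,0],"hand":0}]'
```

```text
time: 8.1
ee_pos: [528.2, -5.3, 122.2]
orientation: [-3.141, 0.003, 2.986]
force: [-0.1, -0.6, -0.8]
opening: 0.0
finger_force: 0.0
```

```bash
python3 -m creep '[{"delta_pos":[0.005,-0.001,0],"angular":[0,0,0],"hand":0},{"delta_pos":[0.005,-0.0005,0],"angular":[0,0,0],"hand":0},{"delta_pos":[0,0,0],"angular":[0,0,0],"hand":0}]'
```

```text
time: 8.4
ee_pos: [536.8, -6.3, 120.5]
orientation: [3.141, 0.0, 2.986]
force: [0.0, 0.4, -0.1]
opening: 0.005
finger_force: 0.0
```

```bash
python3 -m creep '[{"delta_pos":[0.005,-0.001,0],"angular":[0,0,0],"hand":0},{"delta_pos":[0,0,0],"angular":[0,0,0],"hand":0}]'
```

```text
time: 8.6
ee_pos: [541.8, -7.4, 120.3]
orientation: [3.141, 0.0, 2.986]
force: [-0.1, 0.6, 0.4]
opening: 0.001
finger_force: 0.1
```

```bash
python3 -m creep '[{"delta_pos":[0.004,-0.0005,0],"angular":[0,0,0],"hand":0},{"delta_pos":[0,0,0],"angular":[0,0,0],"hand":0}]'
```

```text
time: 8.8
ee_pos: [545.8, -7.9, 120.3]
orientation: [3.141, 0.0, 2.986]
force: [-0.4, 0.2, 0.2]
opening: -0.002
finger_force: 0.0
```

```bash
python3 -m creep '[{"delta_pos":[0.004,-0.0005,0],"angular":[0,0,0],"hand":0},{"delta_pos":[0,0,0],"angular":[0,0,0],"hand":0}]'
```

```text
time: 9.0
ee_pos: [548.8, -8.2, 120.2]
orientation: [-3.142, -0.002, 2.986]
force: [-6.1, 0.5, 3.7]
opening: -0.002
finger_force: 3.4
```

```bash
python3 -m creep '[{"delta_pos":[0.002,-0.0005,0],"angular":[0,0,0],"hand":0},{"delta_pos":[0,0,0],"angular":[0,0,0],"hand":0}]'
```

```text
time: 9.2
ee_pos: [549.0, -8.3, 120.1]
orientation: [-3.142, -0.006, 2.986]
force: [-18.3, 1.9, 10.5]
opening: 0.001
finger_force: 8.4
```

```bash
python3 -m creep '[{"delta_pos":[0.002,0,0],"angular":[0,0,0],"hand":0},{"delta_pos":[0,0,0],"angular":[0,0,0],"hand":0}]'
```

```text
time: 9.4
ee_pos: [549.2, -8.2, 120.1]
orientation: [-3.141, -0.009, 2.986]
force: [-27.0, 1.2, 17.2]
opening: -0.003
finger_force: 13.6
```

```bash
python3 -m creep '[{"delta_pos":[-0.005,0.001,0],"angular":[0,0,0],"hand":0},{"delta_pos":[0,0,0],"angular":[0,0,0],"hand":0}]'; python3 - <<'E'
from h import *
a=snap('side','s3.png')[160:250,220:320];b=snap('wrist','w3.png')
cv2.imwrite('pics/c3.png',np.hstack([cv2.resize(a,(400,360)),cv2.resize(b,(400,360))]))
E
```

```text
time: 9.6
ee_pos: [548.5, -7.8, 120.3]
orientation: [3.142, 0.001, 2.986]
force: [-0.2, -0.3, -0.4]
opening: 0.002
finger_force: 0.0
```

View pics/c3.png

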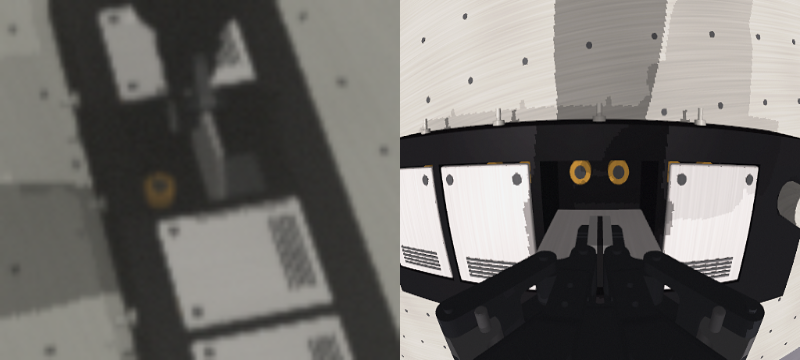

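The crops show cover 2 near upright and both sockets exposed, at (580,172) and (618,172) in the right half. I'll retreat and check the angle.

```bash
python3 -m creep '[{"delta_pos":[-0.03,0.005,0],"angular":[0,0,0],"hand":0},{"delta_pos":[-0.03,0.005,0],"angular":[0,0,0],"hand":0},{"delta_pos":[0,0,0.05],"angular":[0,0,0],"hand":0},{"delta_pos":[-0.02,0,0.05],"angular":[0,0,0],"hand":0},{"delta_pos":[-0.03,0,0.03],"angular":[0,0,0],"hand":0},{"delta_pos":[0,0,0],"angular":[0,0,0],"hand":0},{"delta_pos":[0,0,0],"angular":[0,0,0],"hand":0}]'; python3 - <<'E'
from h import *
a=snap('side','s4.png')[160:240,230:310];b=snap('top','t4.png')[125:215,190:370]
cv2.imwrite('pics/c4.png',np.hstack([cv2.resize(a,(400,400),interpolation=2),cv2.resize(b,(400,400)[:0]+(400,200),interpolation=2).repeat(1,0) if 0 else cv2.copyMakeBorder(cv2.resize(b,(400,200),interpolation=2),0,200,0,0,0)]))
for n in('top','side'):
  p=cams.camera_params(n)
  for th in(1.0,1.2,1.35,1.5):
    for s in(-44,44):
      ex=np.array([.988,-.154,0]);ey=np.array([.154,.988,0])
      X=np.array([566,-11,87])-ex*50*np.cos(th)+ey*s+np.array([0,0,50*np.sin(th)])+3*(ex*np.sin(th)+np.array([0,0,np.cos(th)]))
      v=p['R']@X+p['t'];u=np.array([p['cx']+p['fx']*v[0]/v[2],p['cy']+p['fy']*v[1]/v[2]])
      print(n,th,s,((u-[230,160])*5 if n=='side' else (u-[190,125])*400/180+[400,0]).round(0))
E
```

```text
time: 10.4
ee_pos: [440.7, 1.9, 247.7]
orientation: [-3.141, 0.003, 2.986]
force: [0.3, -0.0, -0.5]
opening: -0.002
finger_force: 0.0
top 1.0 -44 [605. 119.]
top 1.0 44 [541. 109.]
top 1.2 -44 [606. 112.]
top 1.2 44 [542. 102.]
top 1.35 -44 [607. 106.]
top 1.35 44 [543.  97.]
top 1.5 -44 [608. 101.]
top 1.5 44 [544.  92.]
side 1.0 -44 [186. 212.]
side 1.0 44 [149.  91.]
side 1.2 -44 [203. 204.]
side 1.2 44 [165.  84.]
side 1.35 -44 [216. 200.]
side 1.35 44 [178.  79.]
side 1.5 -44 [230. 197.]
side 1.5 44 [191.  76.]
```

View pics/c4.png

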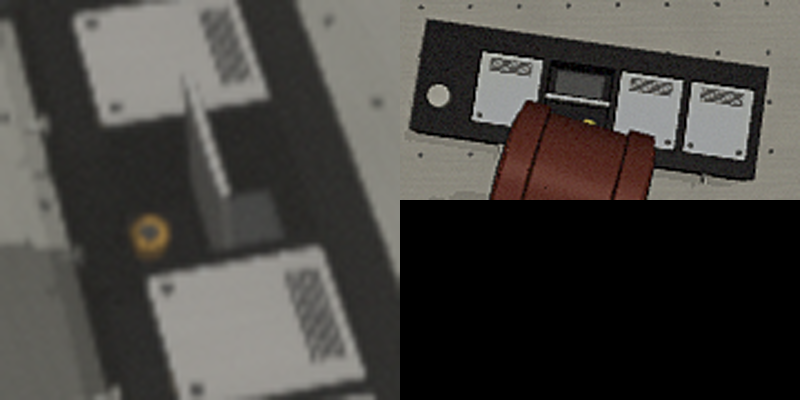

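The raised edge runs (230,196) to (185,76) in the side crop and (608,104) to (545,95) in the top crop. Both match a tilt of about 1.5 rad, so the cover is upright, and the arm is clear.

```bash
python3 -c "
from cell import manip
print(manip.hand_in())"
```

```text
the job is handed in; nothing more can be done
None
```

Cover 2 (second from the left) was the loose one: it now stands upright at about 1.5 rad with its sockets exposed, nothing else was disturbed that I could see, and the job was handed in at about 10.5 s. Cover 1 was tested and is fastened; covers 3 and 4 were not tested, as cover 2 had already rocked.

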